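# Load and close a drill jig

## Robot

A 6-joint arm with a two-finger parallel gripper is mounted at the origin on a cart in front of the work surface, level with it; the furniture and walls round the work are solid. World frame = base frame: x ahead of the robot, y to its left, z up, the work surface at z = 0. Lengths are in m, angles in rad, forces in N, time in s.
With the tool pointing down it reaches from about 0.25 to 0.725 m from the base axis. Payload 4 kg.
Tool frame: the origin (TCP) lies between the finger pads; the fingertips stand 17 mm ahead of it and the grasp point (between the pads) lies 2 mm behind it; z points along the fingers, y is the direction in which the jaws open and shut (so a half turn about z gives the same grasp; the last joint's range is limited). The gripper opens to 85 mm and grips with 20 to 120 N. Pads are 22 mm wide; open, the fingers measure 114 mm over their backs; the gripper's body (76 mm by 85 mm) begins 54 mm behind the grasp point. The pads swing forward as they close: fully open they stand 13 mm farther back than shut.
Start: joints at [-1.195, 0.241, 0.005, 1.335, 0, 1.571], TCP at [0.184, -0.465, 0.248] pointing down, gripper open.
Joint ranges: [-2.72, 2.72], [-1.05, 1.87], [-1.09, 1.28], [-1.99, 2.15], [-1.42, 1.44], [-3.14, 3.14]. Speed limits (rad/s): [2.79, 2.79, 3.14, 3.14, 3.14, 3.14].

## Interface

Orientations are given as a unit quaternion [x, y, z, w].
In Python, from workcell import readout, viewer, order gives the robot as it stands. The module is installed in compiled form; this text tells all that it offers.
- The arm moves only by the shell command python3 -m crank 'ROWS'. ROWS is text: rows parted by semicolons, each of 7 numbers parted by spaces: the shift along the tool's x, y, z in m, then the turn, a rotation vector about the tool's x, y, z in rad, then the gripper's target within -1 to 1 (shut at 1, half-way at 0, fully open at -1). A call has 1 to 20 rows; each row shifts and turns the pose as measured when the row begins, along the tool's axes as they then stand; what a row does not reach is not made up. A row lasts 1/12 s, in which the tool goes at most 41.7 mm and 7.16 degrees, less where a joint would pass 70% of its speed; a pose out of reach is approached as far as the arm can. A call with a gripper value outside its range is refused whole. The fingers move at their own pace and stop on an object; the grip force is fixed at half the most. Time passes only in rows, so rows that do not move let the fingers close. It gives the time, the measured TCP pose, the force and the opening at its end, in the units of the state.
- readout.get_obs(): the state, without advancing time (a new reading comes with each control period).
- viewer.camera(name): name is "scene" or "side" or "wrist"; returns the picture (400x640x3 uint8, red, green, blue); there is no depth.
- viewer.calibration(name): a dict with "fx", "fy", "cx", "cy" (pixels), "eye" and "rotation" of the camera in the world. Camera axes: x right, y down, z forward; pixel columns grow to the right and rows downward; lengths in m; the calibration is good to about 2 mm. A picture is of the moment at which its call begins: read the wrist's pose just before it. calibration takes no time and is no camera call; for the wrist camera it gives the pose at the moment of the call.
- order.job_done(): hands the job in, once; it reports no verdict.
The state is a dict: "clock": time; "joint_pos": joint angles; "joint_vel": joint speeds; "tau": joint torques, N m; "eef_pos": TCP position; "tool_rot": TCP orientation; "ft_force": force on the tool from outside, world axes, zero at the start; "ft_torque": the same for the moment, N m; "grip_width": finger opening in m.
Only numpy, scipy, OpenCV 4.12 (cv2) and the standard library are available. Lean on these libraries where they do the work, as an engineer would, in place of code of your own. Each camera call takes 0.05 s, during which the arm holds its last target. There are 200 camera calls.

## Task

Get the drill jig ready for drilling: push the loose key blank on the jig's bed squarely against both the end stop and the side stop. Then take the drill plate by its grip, set it between the guide rails with its bush over the blank, slide it along the rails until it drops onto the dowel pin hidden beneath it, and press it down against the spring plungers until it is fully home. Finish while still holding the plate pressed home, with the blank still against its stops, and do not disturb the other things on the bench.

Things in the scene. Friction and masses are not known exactly. Their poses are not given: they have to be found in the camera images.
- drill_jig: drill jig fixed to the bench: dark steel bed, top 15 mm above the bench. Origin under the bed below the nominal dowel; x along the guide rails, z up. Bed covers x -70..130, y -65..65 mm. Screw heads 4 mm high at its corners (x -60, 120; y -55, 55). The points home, dowel_mid, end_stop and side_stop have the same axes
- home (a point): middle between the ledges, at ledge height (jig 0, 0, 29 mm): the underside of the drill plate is here when fully home. Guide rails along x, from x -63 to 22 mm, inner faces y -38 and 38, outer -49 and 49, tops 26 mm above this point; inside each a ledge reaches in to 26 mm from the middle
- dowel_mid (a point): nominal tip of the dowel pin (jig 0, 0, 45 mm), 16 mm above home. The pin, 10 mm thick, cone over the last 4 mm to a tip 4.4 mm wide, stands at y 0 on a carrier clamped anywhere from 8 mm behind to 8 mm ahead of this point along the jig's x. Its true place is not reported: see it or feel for it
- end_stop (a point): middle of the end stop's working face, 5 mm above the bed (jig x 30, y -1): the face looks to the jig's +x, spans 46 mm along y and is 10 mm high; the blank's short end goes against it
- side_stop (a point): middle of the side stop's working face, 5 mm above the bed (jig x 63, y 18): the face looks to the jig's -y, spans 46 mm along x and is 10 mm high; the blank's long side goes against it. Home against both stops the blank's centre is at jig x 60, y 4, z 21 mm
- blank_center (a point): centre of the key blank, a loose plain steel bar 60 (its x) x 28 (its y) x 12 (z) mm, about 0.15 kg, lying flat on the jig's bed, 8 to 20 mm away from each stop and up to 0.12 rad askew; its x runs along the jig's x
- plate_grip (a point): centre of the drill plate's grip, a black bar 46 (x) x 18 (y) x 38 (z) mm on the middle of the plate. Above the plate's underside: this point 46 mm, bar top 65, boss under the bar (60 x 40 mm wide) 27, plate top 12. Loose bare metal plate 140 (x) x 70 (y) mm, about 0.35 kg, flat on the bench at first. x, y, z are the plate's own
- drill_plate: the same drill plate; origin in the middle of its underside, at the mouth of a blind bore 13 mm wide, 21 mm deep, which the dowel enters. The underside is 16 mm above home when riding on the pin's tip, 8 mm when dropped on the pin and resting on the spring plungers, 0 when fully home (2 mm clear of the blank)
- plate_bush (a point): the round steel drill bush (22 mm wide, 4 mm high) on the plate's top face, 55 mm from the middle along the plate's +x. It goes to the jig's +x side, over the blank
- plungers (a joint): two brass spring plungers in the ledges (jig x 0, y -31.5 and 31.5 mm), moving together: 0 = up, tops 8 mm above the ledges; grows in m as pressed; 0.008 = flush, plate home. They bear the plate's weight; a push of roughly 8 N on the plate takes them fully down; let go, they lift it again
- hex_adapter: bystander: plated hex pipe adapter standing upright, 51x44x94 mm; origin under its middle
- spacer_ring: bystander: flat steel ring lying flat, 54 mm across, 12 mm high; origin under its middle
- wrench_17: bystander: combination wrench lying flat, 34x175x8 mm; origin under its middle
- coupler_body: bystander: plated hose coupler lying on its side, 41x93x37 mm; origin under its middle
- big_nut: bystander: large hexagon nut lying flat, 47x41x20 mm; origin under its middle
There are look-alikes about, which are no part of the job. What is shaped like the drill_plate but purple or red is not meant. What is shaped like the part that bears blank_center but purple or yellow is not meant.

How it is judged:
On the way, in this order (a step that is already met when the one before it is completed fails the run):
1. the blank lies against both stops (x of blank_center in the frame of drill_jig between 0.056 and 0.0625 m and y of blank_center in the frame of drill_jig between 0.0015 and 0.0065 m and angle between the x axis of blank_center and the x axis of drill_jig, either way round below 0.06 rad and z of blank_center in the frame of drill_jig between 0.018 and 0.025 m), for 0.2 s.
2. the drill plate has dropped onto the dowel between the rails, bush over the blank (x of plate_grip in the frame of drill_jig between -0.013 and 0.013 m and y of plate_grip in the frame of drill_jig between -0.004 and 0.004 m and angle between the x axis of plate_grip and the x axis of drill_jig, either way round below 0.08 rad and x of plate_bush in the frame of drill_jig above 0.03 m and angle between plate_grip's own z axis and vertical below 0.08 rad and z of plate_grip in the frame of drill_jig below 0.0855 m), for 0.1 s.
At the end, for the whole second after the job is handed in: Blank flat, within about 3 mm of both stops and square within 0.06 rad; plate on the dowel between the rails (13 mm along, 4 mm across, 0.08 rad), bush over the blank, grip centre at most 2 mm above home, plungers pressed over 6.5 mm, plate at rest, fingers bearing on it with over 3 N (all of step 1 and x of plate_grip in the frame of drill_jig between -0.013 and 0.013 m and y of plate_grip in the frame of drill_jig between -0.004 and 0.004 m and angle between the x axis of plate_grip and the x axis of drill_jig, either way round below 0.08 rad and x of plate_bush in the frame of drill_jig above 0.03 m and angle between plate_grip's own z axis and vertical below 0.08 rad and z of plate_grip in the frame of drill_jig below 0.077 m and value of joint plungers above 0.0065 m and contact force between the fingers and drill_plate above 3 N and linear speed of drill_plate below 0.01 m/s); the arm keeps its last pose, push and grip.
It fails at once if a bystander is moved by more than 3 cm (distance of any of hex_adapter, spacer_ring, wrench_17, coupler_body, big_nut from where it was at the start of the episode above 0.03 m).
It also fails if it takes over 64 s, if anything falls off the work surface, if the arm or the gripper's body presses on something with over 40 N, if the wrist force passes 120 N, or if a joint passes its speed limit or range.

## Working session

There is one attempt and no reset: what is moved stays moved. The work goes in short steps, Python scripts to look and compute and a shell command to move; the robot and the scene stay as the last step left them, time stands still between calls to the robot, and variables do not carry over. Pictures are saved under pics/ and viewed, about 8 in all and at most 12, crops included, and the job is handed in when it is done.

```bash
mkdir -p pics
python3 - <<'E'
from workcell import readout, viewer
import cv2,numpy as np
o=readout.get_obs()
for k,v in o.items(): print(k,np.round(v,4))
for n in ("scene","side","wrist"):
    im=viewer.camera(n); cv2.imwrite(f"pics/{n}0.png",im[:,:,::-1])
    c=viewer.calibration(n); print(n,{k:np.round(v,4).tolist() for k,v in c.items()})
E
```

```text
clock 0.0
joint_pos [-1.195   0.2414  0.0037  1.3352  0.      1.5708]
joint_vel [ 0.001   0.0007  0.0005 -0.0004  0.0014 -0.0006]
tau [ 1.80000e-03 -3.72322e+01  2.52406e+01  1.70000e-02  2.00000e-04
 -0.00000e+00]
eef_pos [ 0.1833 -0.4645  0.2474]
tool_rot [ 9.824e-01  1.868e-01 -2.000e-04 -1.000e-03]
ft_force [-0.4114  0.2098  0.3476]
ft_torque [ 0.0263 -0.0193 -0.0053]
grip_width 0.0854
scene {'fx': 427.8649, 'fy': 427.8649, 'cx': 315.9173, 'cy': 193.6624, 'eye': [0.1912, -0.628, 0.9511], 'rotation': [0.901, -0.259, 0.1024, -0.3328]}
side {'fx': 440.4187, 'fy': 440.4187, 'cx': 320.6069, 'cy': 191.4121, 'eye': [0.158, 1.0024, 0.5868], 'rotation': [-0.1877, 0.8281, -0.5183, 0.1019]}
wrist {'fx': 346.8972, 'fy': 346.8972, 'cx': 319.1798, 'cy': 196.9338, 'eye': [0.2583, -0.4362, 0.3739], 'rotation': [0.8169, -0.5553, -0.0881, 0.1289]}
```

View pics/scene0.png

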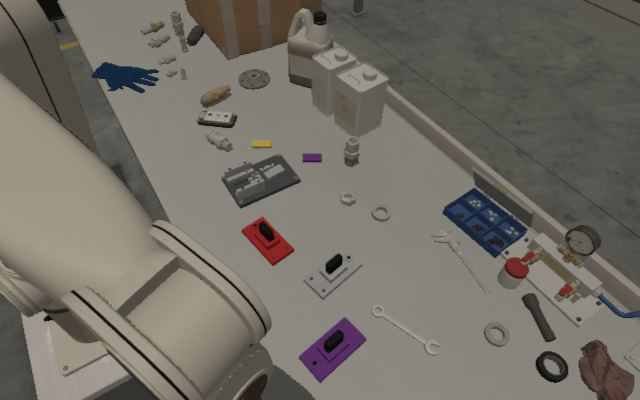

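View pics/side0.png

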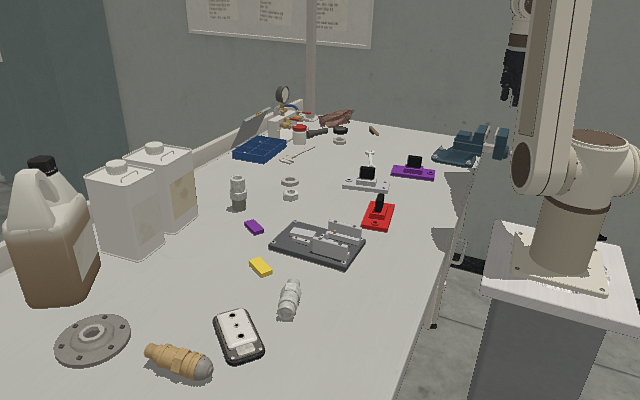

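The scene view shows the jig at about (262,180). There are three plates: red at (267,240), bare metal at (333,272) and purple at (333,347). Loose yellow (261,144) and purple (312,158) blanks lie outside the jig. The bare-metal plate and the steel bar on the jig bed fit the description. Next I'll check a close crop of both.

```bash
cat > h.py <<'E'
import numpy as np,cv2
from scipy.spatial.transform import Rotation as R
from workcell import readout, viewer
def ray(c,uv,z):
    r=np.array(c['rotation']); M=R.from_quat(r).as_matrix() if r.size==4 else r
    uv=np.atleast_2d(np.array(uv,float)); d=np.c_[(uv[:,0]-c['cx'])/c['fx'],(uv[:,1]-c['cy'])/c['fy'],np.ones(len(uv))]@M.T
    e=np.array(c['eye']); return e+d*((z-e[2])/d[:,2])[:,None]
def proj(c,P):
    M=R.from_quat(c['rotation']).as_matrix(); q=(np.atleast_2d(P)-c['eye'])@M
    return np.c_[c['cx']+c['fx']*q[:,0]/q[:,2],c['cy']+c['fy']*q[:,1]/q[:,2]]
E
python3 - <<'E'
from h import *
a=cv2.imread('pics/scene0.png');b=cv2.imread('pics/side0.png')
A=cv2.resize(a[145:215,210:310],None,fx=4,fy=4,interpolation=cv2.INTER_CUBIC)
A2=cv2.resize(a[240:310,290:390],None,fx=4,fy=4,interpolation=cv2.INTER_CUBIC)
B=cv2.resize(b[212:277,265:370],(800,495)[:2] and (800,300) ,interpolation=cv2.INTER_CUBIC)
cv2.imwrite('pics/crop1.png',np.vstack([np.hstack([A,A2]),B]))
c=viewer.calibration('scene')
print(R.from_quat(c['rotation']).as_matrix().round(3))
for n,u in dict(jig=(262,180),plate=(333,272)).items(): print(n,ray(c,u,0.015))
E
```

```text
[[ 0.845 -0.398  0.357]
 [-0.535 -0.644  0.547]
 [ 0.012 -0.653 -0.758]]
jig [[0.52492684 0.176622   0.015     ]]
plate [[ 0.53049257 -0.19307995  0.015     ]]
```

View pics/crop1.png

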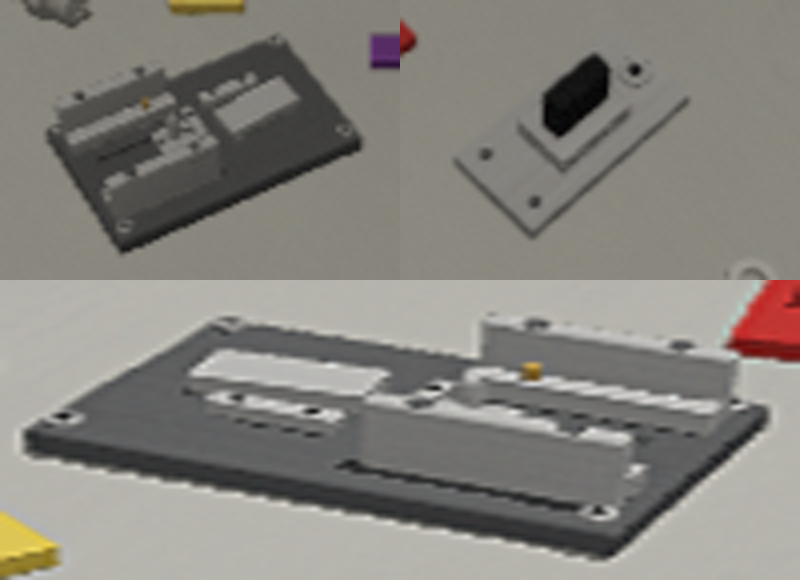

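The crop confirms both choices. The steel bar on the bed is the blank, and the bare plate's bush is at its upper right, scene pixel (348,257). Next I'll get rough poses.

Run:
```python
from h import *
c=viewer.calibration('scene')
P=ray(c,[(223,178),(279.5,155),(296,177.5),(240.7,202)],.019); print(P.round(4))
print('ctr',P.mean(0), 'lens',[np.linalg.norm(P[i]-P[i-1]).round(4) for i in range(4)])
d=P[1]+P[2]-P[0]-P[3];yaw=np.arctan2(d[1],d[0]);print('yaw',yaw)
x=np.array([np.cos(yaw),np.sin(yaw)]);print('origin',P.mean(0)[:2]-.03*x)
u=lambda a,b:(290+(a-400)/4,240+b/4)
Q=ray(c,[u(457,160),u(532,236),u(688,100)],.012);print('plate',Q.round(4),'bush',ray(c,u(633,70),.016),'grip',ray(c,u(577,92),.05))
e=Q[2]-Q[1];print(np.arctan2(e[1],e[0]),np.linalg.norm(e),np.linalg.norm(Q[1]-Q[0]))
cw=viewer.calibration('wrist');print('wrist M',R.from_quat(cw['rotation']).as_matrix().round(3), 'center ray',ray(cw,(320,200),0))
o=readout.get_obs();T=R.from_quat(o['tool_rot']);print(T.as_matrix().round(3)); print('cam in tool',T.inv().apply(np.array(cw['eye'])-o['eef_pos']),(T.inv()*R.from_quat(cw['rotation'])).as_matrix().round(3))
j=np.array([.525,.177,.248]);print('shift in tool to above jig',T.inv().apply(j-o['eef_pos']))
```

```text
[[0.4292 0.2408 0.019 ]
 [0.6189 0.2384 0.019 ]
 [0.6139 0.1292 0.019 ]
 [0.4333 0.1299 0.019 ]]
ctr [0.52385598 0.18458494 0.019     ] lens [np.float64(0.111), np.float64(0.1897), np.float64(0.1094), np.float64(0.1806)]
yaw -0.008331985343419623
origin [0.49385702 0.1848349 ]
plate [[ 0.4588 -0.1729  0.012 ]
 [ 0.4703 -0.2402  0.012 ]
 [ 0.6054 -0.2138  0.012 ]] bush [[ 0.58684042 -0.17903293  0.016     ]] grip [[ 0.53435015 -0.19013604  0.05      ]]
0.1931143062864674 0.13762852501728648 0.0683222692973705
wrist M [[ 0.368 -0.884 -0.287]
 [-0.93  -0.35  -0.113]
 [-0.001  0.309 -0.951]] center ray [[ 0.14232773 -0.48273258  0.        ]]
[[ 0.93   0.367 -0.001]
 [ 0.367 -0.93   0.002]
 [-0.    -0.002 -1.   ]]
cam in tool [ 0.08015738  0.00078662 -0.12631428] [[ 0.001 -0.951 -0.308]
 [ 1.     0.001  0.001]
 [-0.001 -0.308  0.951]]
shift in tool to above jig [ 5.53327139e-01 -4.71518164e-01  3.61675932e-04]
```

View pics/wrist0.png

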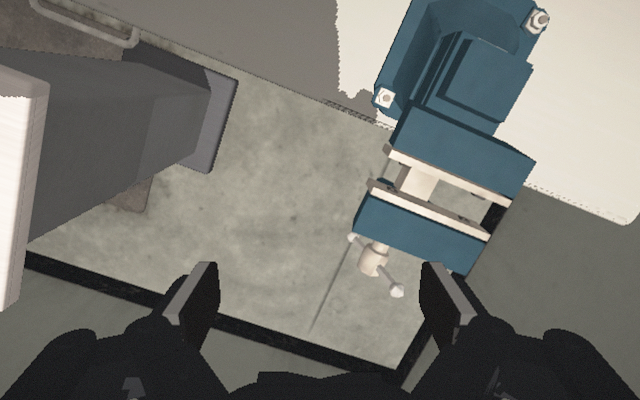

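The wrist camera sits 80 mm along tool +x and is tilted back toward the fingers. The bench edge and a vise are below it now. The jig is near (0.494, 0.185) with yaw about 0. I'll move above it and square the tool.

```bash
python3 -m crank '.0294 -.023 0 0 0 0 1;.0294 -.023 0 0 0 0 1;.0294 -.023 0 0 0 0 1;.0294 -.023 0 0 0 0 1;.0294 -.023 0 0 0 0 1;.0294 -.023 0 0 0 0 1;.0294 -.023 0 0 0 0 1;.0294 -.023 0 0 0 0 1;.0294 -.023 0 0 0 0 1;.0294 -.023 0 0 0 0 1;.0294 -.023 0 0 0 0 1;.0294 -.023 0 0 0 0 1;.0294 -.023 0 0 0 0 1;.0294 -.023 0 0 0 0 1;.0294 -.023 0 0 0 0 1;.0294 -.023 0 0 0 0 1;.0294 -.023 0 0 0 0 1;.0294 -.023 0 0 0 0 1;.0294 -.023 0 0 0 0 1;.0294 -.023 0 0 0 0 1'
python3 -m crank '0 0 0 0 0 .094 1;0 0 0 0 0 .094 1;0 0 0 0 0 .094 1;0 0 0 0 0 .094 1;0 0 0 0 0 0 1'
```

```text
clock: 1.82
eef_pos: [0.5749, 0.2017, 0.2415]
tool_rot: [0.984, 0.18, -0.003, -0.001]
ft_force: [0.9, -1.0, 0.0]
grip_width: -0.0002
clock: 2.23
eef_pos: [0.5989, 0.1207, 0.233]
tool_rot: [0.996, 0.08, -0.017, -0.039]
ft_force: [0.8, -0.7, 0.1]
grip_width: -0.0001
```

```bash
python3 - <<'E'
from h import *
o=readout.get_obs();print(o['joint_pos'].round(3) if hasattr(o['joint_pos'],'round') else o['joint_pos'],o['eef_pos'],R.from_quat(o['tool_rot']).as_matrix().round(3),np.round(o['joint_vel'],3))
E
python3 -m crank '0 0 0 0 0 0 1;0 0 0 0 0 0 1;0 0 0 0 0 0 1'
python3 -c "
from workcell import readout;o=readout.get_obs();print(o['joint_pos'],o['joint_vel'])"
```

```text
[0.161 0.493 0.33  1.435 0.081 3.141] [0.59892949 0.12066238 0.23297186] [[ 0.987  0.158 -0.039]
 [ 0.161 -0.984  0.076]
 [-0.027 -0.081 -0.996]] [ 0.058  0.017 -0.    -0.007  0.046 -0.001]
clock: 2.48
eef_pos: [0.5986, 0.1196, 0.2314]
tool_rot: [0.996, 0.079, -0.018, -0.039]
ft_force: [-0.2, 0.6, 1.0]
grip_width: -0.0003
[0.15891005 0.4946046  0.32871197 1.43469588 0.08152878 3.14062049] [ 0.00437747  0.00179683 -0.00422994 -0.00120991 -0.0009242  -0.00051797]
```

Joint 6 ran into its limit because yaw = q1 − q6 + π. I'll use the half-turn family instead (yaw π, q6 about 0.3), levelling first.

```bash
python3 -m crank '0 0 0 0 0 -.12 1;0 0 0 -.081 .026 0 1;0 0 0 0 0 -.12 1;0 0 0 0 0 -.12 1;0 0 0 0 0 -.12 1;0 0 0 0 0 -.12 1;0 0 0 0 0 -.12 1;0 0 0 0 0 -.12 1;0 0 0 0 0 -.12 1;0 0 0 0 0 -.12 1;0 0 0 0 0 -.12 1;0 0 0 0 0 -.12 1;0 0 0 0 0 -.12 1;0 0 0 0 0 -.12 1;0 0 0 0 0 -.12 1;0 0 0 0 0 -.12 1;0 0 0 0 0 -.12 1;0 0 0 0 0 -.12 1;0 0 0 0 0 -.12 1;0 0 0 0 0 -.12 1'
cat >> h.py <<'E'
def st(goal=None,yaw=None):
    o=readout.get_obs(); T=R.from_quat(o['tool_rot']);M=T.as_matrix()
    y=np.arctan2(M[1,0],M[0,0]); print('clk %.2f'%o['clock'],'pos',np.round(o['eef_pos'],4),'yaw %.3f'%y,'zax',M[:,2].round(3),'q6 %.2f'%o['joint_pos'][5],'F',np.round(o['ft_force'],1),'w',np.round(o['grip_width'],4))
    # correction to vertical with given yaw
    if yaw is not None:
        G=R.from_matrix(np.array([[np.cos(yaw),np.sin(yaw),0],[np.sin(yaw),-np.cos(yaw),0],[0,0,-1]]).T)
        print('rot',(T.inv()*G).as_rotvec().round(4))
    if goal is not None: print('shift',T.inv().apply(np.array(goal)-o['eef_pos']).round(4))
E
python3 -c "
from h import *
st((.48,.18,.25),np.pi)"
```

```text
clock: 4.15
eef_pos: [0.5907, 0.1442, 0.2349]
tool_rot: [0.298, 0.955, 0.004, 0.004]
ft_force: [-0.5, 0.2, 0.2]
grip_width: 0.0003
clk 4.15 pos [0.5907 0.1442 0.2349] yaw 2.536 zax [ 0.011  0.005 -1.   ] q6 0.84 F [-0.5  0.2  0.2] w 0.0003
rot [ 0.0084  0.0088 -0.6052]
shift [ 0.1113 -0.0334 -0.0161]
```

```bash
python3 -m crank '.035 -.012 -.005 .0084 .0088 -.12 1;.035 -.009 -.005 0 0 -.12 1;.03 .008 -.005 0 0 -.12 1;.01 .015 0 0 0 -.12 1;0 .005 0 0 0 -.12 1;0 0 0 0 0 0 1;0 0 0 0 0 0 1'
python3 - <<'E'
from h import *
st((.48,.18,.25),np.pi)
im=viewer.camera('wrist');cv2.imwrite('pics/w1.png',im[:,:,::-1])
c=viewer.calibration('wrist');import json;json.dump({k:np.array(v).tolist() for k,v in c.items()},open('w1.json','w'))
st()
E
```

```text
clock: 4.73
eef_pos: [0.4809, 0.2104, 0.2493]
tool_rot: [-0.014, 1.0, 0.002, -0.001]
ft_force: [0.7, -0.7, -0.5]
grip_width: 0.0002
clk 4.73 pos [0.4809 0.2104 0.2493] yaw -3.114 zax [-0.002  0.003 -1.   ] q6 0.38 F [ 0.7 -0.7 -0.5] w 0.0002
rot [ 0.0035 -0.0022  0.0277]
shift [ 0.0017 -0.0303 -0.0008]
clk 4.78 pos [0.4811 0.2102 0.2493] yaw -3.114 zax [-0.002  0.004 -1.   ] q6 0.38 F [-0.1  0.5 -0.4] w 0.0002
```

View pics/w1.png

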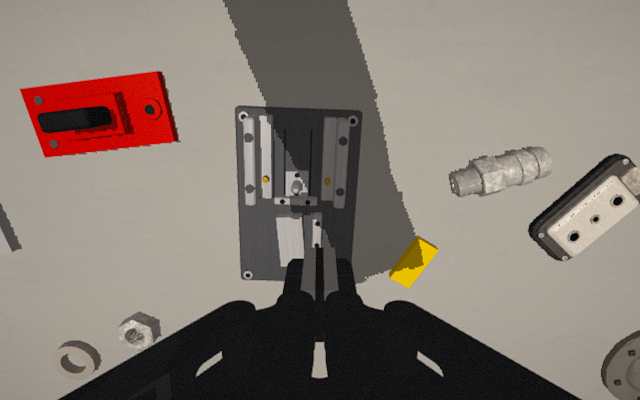

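The jig fills (236–363, 106–280), with the blank at about (290,240), the dowel at (296,186), and brass plungers at (265,179) and (328,181). I'll zoom in on it for exact pixels.

Run:
```python
from h import *
a=cv2.imread('pics/w1.png')[100:290,225:375]
cv2.imwrite('pics/w1c.png',cv2.rotate(cv2.resize(a,None,fx=4,fy=4,interpolation=cv2.INTER_CUBIC),cv2.ROTATE_90_COUNTERCLOCKWISE))
```

```text
(no output)
```

View pics/w1c.png

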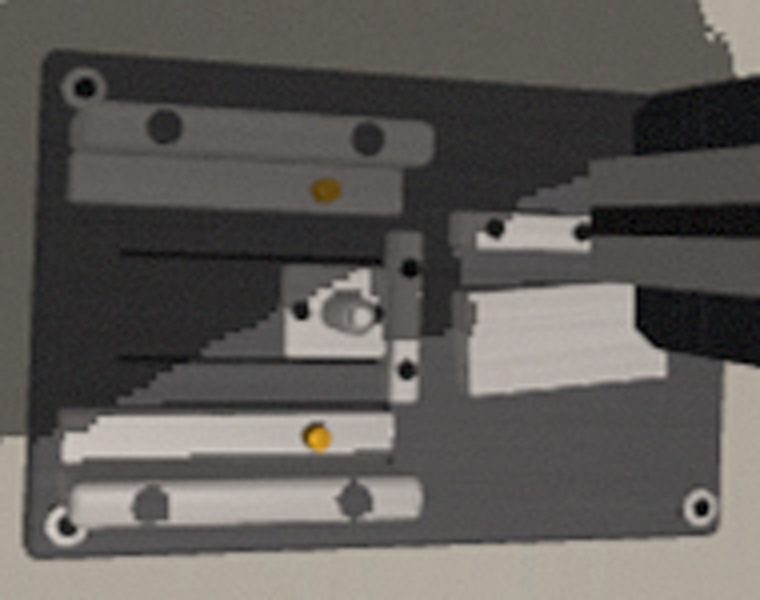

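```bash
cat > m.py <<'E'
from h import *
import json
c=json.load(open('w1.json'))
px=lambda *L:[(225+(600-Y)/4,100+X/4) for X,Y in L]
S=ray(c,px((84,88),(66,527),(701,508)),.019)[:,:2]
Pl=ray(c,px((325,188),(317,437)),.037)[:,:2]
J=np.array([[-60,55],[-60,-55],[120,-55],[0,31.5],[0,-31.5]])/1e3
W=np.vstack([S,Pl])
jc,wc=J.mean(0),W.mean(0)
a,b=J-jc,W-wc
yaw=np.arctan2((a[:,0]*b[:,1]-a[:,1]*b[:,0]).sum(),(a*b).sum())
Rm=np.array([[np.cos(yaw),-np.sin(yaw)],[np.sin(yaw),np.cos(yaw)]])
org=wc-Rm@jc
if __name__=='__main__':
    print('yaw',yaw,'org',org,'res mm',((W-org)@Rm-J).round(4)*1e3)
    toj=lambda P:((P[:,:2]-org)@Rm*1e3).round(1)
    print('pin',toj(ray(c,px((357,315)),.045)))
    B=ray(c,px((469,294),(469,396),(666,377)),.027);print('blank corners',toj(B))
    print('world rail ends etc: blank home',org+Rm@[.06,.004])
E
python3 m.py
```

```text
yaw -0.008469001385433939 org [0.49627539 0.18790942] res mm [[ 0.4  0. ]
 [-0.1 -0.5]
 [ 0.9 -0.5]
 [-0.7  0.4]
 [-0.5  0.5]]
pin [[6.5 0.4]]
blank corners [[ 43.2   5.6]
 [ 44.2 -21.9]
 [103.6 -16.6]]
world rail ends etc: blank home [0.55630711 0.19140114]
```

The jig fit has residuals under 1 mm: origin (0.4963, 0.1879), yaw −0.0085. The pin is at jig x ≈ +6.5 mm. The blank's centre is at (73, −5.5) mm with about 0.09 rad of skew. I'll move down beside its −y side.

```bash
python3 -m crank '-.02 -.02 .02 .0035 -.002 .036 1;-.02 -.017 .03 0 0 0 1;-.02 -.015 .03 0 0 0 1;-.013 -.01 .03 0 0 0 1;-.006 -.005 .015 0 0 0 1;0 0 0 0 0 0 1;0 0 0 0 0 0 1;0 0 0 0 0 0 1'
python3 -c "
from h import *
st((.564,.139,.037),3.133)"
```

```text
clock: 5.45
eef_pos: [0.5672, 0.1396, 0.1217]
tool_rot: [0.014, 1.0, 0.001, 0.003]
ft_force: [0.3, -0.0, -0.5]
grip_width: 0.0
clk 5.45 pos [0.5672 0.1396 0.1217] yaw 3.113 zax [ 0.007  0.003 -1.   ] q6 0.27 F [ 0.3 -0.  -0.5] w 0.0
rot [ 0.0028  0.0067 -0.0199]
shift [ 0.0038 -0.0009  0.0847]
```

```bash
python3 -m crank '.003 -.001 .02 .0028 .0067 -.02 1;0 0 .02 0 0 0 1;0 0 .02 0 0 0 1;0 0 .015 0 0 0 1;0 0 .005 0 0 0 1;0 0 0 0 0 0 1;0 0 0 0 0 0 1'
python3 -c "
from h import *
st((.564,.163,.037),3.133)"
```

```text
clock: 6.03
eef_pos: [0.5706, 0.1442, 0.0526]
tool_rot: [0.004, 1.0, 0.003, 0.01]
ft_force: [-0.1, 0.6, 0.1]
grip_width: 0.0002
clk 6.03 pos [0.5706 0.1442 0.0526] yaw 3.134 zax [ 0.02   0.006 -1.   ] q6 0.25 F [-0.1  0.6  0.1] w 0.0002
rot [0.0063 0.0201 0.0015]
shift [0.0071 0.0186 0.0156]
```

```bash
python3 -m crank '.006 -.004 .008 .006 .02 0 1;0 0 .006 0 0 0 1;0 0 .003 0 0 0 1;0 0 0 0 0 0 1'
python3 -c "
from h import *
st((.564,.139,.037),3.133)"
python3 -m crank '0 .004 0 0 0 0 1;0 .004 0 0 0 0 1;0 .004 0 0 0 0 1;0 .004 0 0 0 0 1;0 0 0 0 0 0 1'
python3 -c "
from h import *
st((.564,.163,.037),3.133)"
```

```text
clock: 6.37
eef_pos: [0.5671, 0.1414, 0.039]
tool_rot: [0.003, 1.0, 0.001, 0.003]
ft_force: [-0.9, -0.0, -0.3]
grip_width: -0.0005
clk 6.37 pos [0.5671 0.1414 0.039 ] yaw 3.135 zax [ 0.006  0.002 -1.   ] q6 0.25 F [-0.9 -0.  -0.3] w -0.0005
rot [0.0017 0.0062 0.0021]
shift [ 0.0031 -0.0024  0.002 ]
clock: 6.78
eef_pos: [0.5679, 0.159, 0.0396]
tool_rot: [0.004, 1.0, 0.001, 0.004]
ft_force: [-0.2, -0.1, -0.5]
grip_width: -0.0001
clk 6.78 pos [0.5679 0.159  0.0396] yaw 3.134 zax [ 0.007  0.002 -1.   ] q6 0.28 F [-0.2 -0.1 -0.5] w -0.0001
rot [0.0024 0.0072 0.0013]
shift [0.0039 0.004  0.0026]
```

```bash
for i in 1; do python3 -m crank '.003 .002 .001 0 .006 0 1;0 .002 0 0 0 0 1;0 .002 0 0 0 0 1;0 0 0 0 0 0 1'; done
python3 -m crank '0 .002 0 0 0 0 1;0 .002 0 0 0 0 1;0 0 0 0 0 0 1'
python3 -m crank '0 .002 0 0 0 0 1;0 .002 0 0 0 0 1;0 0 0 0 0 0 1'
```

```text
clock: 7.12
eef_pos: [0.5647, 0.1656, 0.0387]
tool_rot: [0.003, 1.0, 0.0, 0.001]
ft_force: [-0.1, -0.1, 0.4]
grip_width: 0.0002
clock: 7.37
eef_pos: [0.5646, 0.1696, 0.0387]
tool_rot: [0.004, 1.0, 0.0, 0.0]
ft_force: [0.1, 0.1, 0.4]
grip_width: -0.0001
clock: 7.62
eef_pos: [0.5646, 0.1705, 0.0387]
tool_rot: [0.005, 1.0, -0.004, 0.0]
ft_force: [0.4, -0.3, -0.8]
grip_width: -0.0
```

```bash
python3 -m crank '0 .003 0 0 0 0 1;0 .003 0 0 0 0 1;0 .003 0 0 0 0 1'
python3 - <<'E'
from h import *
st()
im=viewer.camera('scene')[140:220,210:310];im2=viewer.camera('side')[212:277,265:370]
cv2.imwrite('pics/s2.png',np.vstack([cv2.resize(im,(600,340),interpolation=2),cv2.resize(im2,(600,260),interpolation=2)])[:,:,::-1])
E
```

```text
clock: 7.87
eef_pos: [0.5645, 0.1711, 0.0388]
tool_rot: [0.008, 1.0, -0.013, 0.0]
ft_force: [-0.6, -9.2, 2.6]
grip_width: 0.0002
clk 7.87 pos [0.5645 0.1711 0.0388] yaw 3.126 zax [ 0.001 -0.025 -1.   ] q6 0.32 F [-0.6 -9.2  2.6] w 0.0002
```

View pics/s2.png

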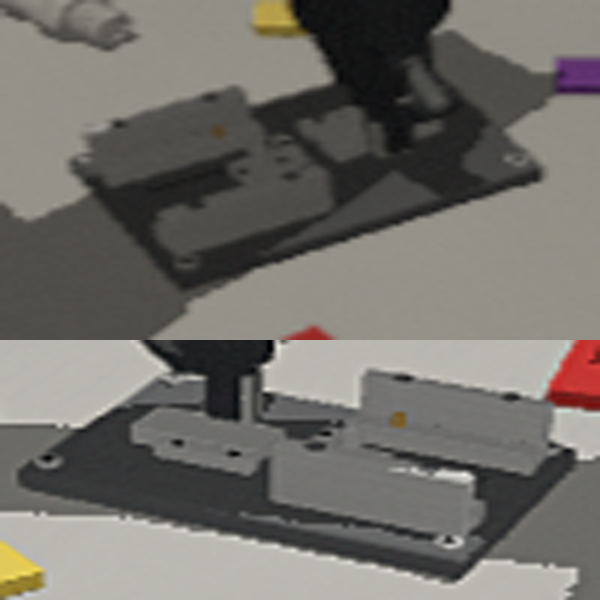

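The blank is against the side stop, with 9 N pushing back. I'll back off and go round to its +x end.

```bash
python3 -m crank '0 -.006 0 0 0 0 1;0 -.006 0 0 0 0 1;0 0 -.02 0 0 0 1;0 0 -.02 0 0 0 1;-.015 .008 -.008 0 0 0 1;-.02 .01 0 0 0 0 1;-.015 .008 0 0 0 0 1;-.005 .003 0 0 0 0 1;0 0 0 0 0 0 1;0 0 0 0 0 0 1;0 0 0 0 0 0 1'
python3 -c "
from h import *
st((.62,.1905,.039),3.133)"
```

```text
clock: 8.88
eef_pos: [0.6185, 0.1898, 0.0867]
tool_rot: [0.007, 1.0, -0.008, -0.003]
ft_force: [-0.2, -0.4, 0.2]
grip_width: 0.0002
clk 8.88 pos [0.6185 0.1898 0.0867] yaw 3.127 zax [-0.005 -0.016 -1.   ] q6 0.32 F [-0.2 -0.4  0.2] w 0.0002
rot [-0.0158 -0.005  -0.0063]
shift [-0.0017  0.0015  0.0477]
```

```bash
python3 -m crank '-.003 .001 .012 -.016 -.005 -.006 1;0 0 .012 0 0 0 1;0 0 .012 0 0 0 1;0 0 .006 0 0 0 1;0 0 0 0 0 0 1;0 0 0 0 0 0 1'
python3 -c "
from h import *
st((.598,.1905,.038),3.133)"
```

```text
clock: 9.38
eef_pos: [0.6159, 0.1885, 0.0411]
tool_rot: [0.005, 1.0, -0.001, -0.004]
ft_force: [0.6, 0.6, 0.3]
grip_width: 0.0002
clk 9.38 pos [0.6159 0.1885 0.0411] yaw 3.132 zax [-0.007 -0.001 -1.   ] q6 0.31 F [0.6 0.6 0.3] w 0.0002
rot [-0.0014 -0.007  -0.001 ]
shift [0.0178 0.0018 0.0032]
```

```bash
python3 -m crank '.003 .002 .003 -.001 -.007 0 1;.003 0 0 0 0 0 1;.003 0 0 0 0 0 1;.003 0 0 0 0 0 1;.002 0 0 0 0 0 1;0 0 0 0 0 0 1'
python3 -m crank '.002 0 0 0 0 0 1;.002 0 0 0 0 0 1;0 0 0 0 0 0 1'
python3 -m crank '.002 0 0 0 0 0 1;.002 0 0 0 0 0 1;0 0 0 0 0 0 1'
```

```text
clock: 9.88
eef_pos: [0.6012, 0.1912, 0.0399]
tool_rot: [0.005, 1.0, 0.0, 0.002]
ft_force: [-0.2, 0.5, 0.5]
grip_width: 0.0002
clock: 10.13
eef_pos: [0.5974, 0.1915, 0.0408]
tool_rot: [0.005, 1.0, 0.0, 0.003]
ft_force: [-0.2, -0.0, -0.8]
grip_width: -0.0
clock: 10.38
eef_pos: [0.5955, 0.1916, 0.0418]
tool_rot: [0.005, 1.0, 0.001, 0.005]
ft_force: [-0.8, 0.4, 0.2]
grip_width: 0.0001
```

```bash
python3 -m crank '.002 0 .002 0 0 0 1;.002 0 0 0 0 0 1;0 0 0 0 0 0 1'
python3 -m crank '.003 0 0 0 0 0 1;.003 0 0 0 0 0 1;.003 0 0 0 0 0 1'
```

```text
clock: 10.63
eef_pos: [0.5954, 0.1919, 0.0416]
tool_rot: [0.005, 1.0, 0.001, 0.01]
ft_force: [0.0, 0.2, 0.4]
grip_width: 0.0
clock: 10.88
eef_pos: [0.5923, 0.1924, 0.0437]
tool_rot: [0.006, 1.0, 0.002, 0.017]
ft_force: [5.4, -1.4, 1.1]
grip_width: -0.0002
```

Contact at x ≈ 0.5955, but the tip is creeping up. I'll back off, go lower, push again and look.

```bash
python3 -m crank '-.006 0 0 0 0 0 1;-.004 0 0 0 -.034 0 1;0 0 .004 0 0 0 1;0 0 .003 0 0 0 1;0 0 0 0 0 0 1'
python3 -c "
from h import *
st((.598,.1915,.037),3.133)"
```

```text
clock: 11.3
eef_pos: [0.599, 0.1922, 0.0348]
tool_rot: [0.006, 1.0, 0.001, 0.029]
ft_force: [0.2, 0.7, -0.9]
grip_width: 0.0001
clk 11.30 pos [0.599  0.1922 0.0348] yaw 3.130 zax [ 0.058  0.003 -0.998] q6 0.33 F [ 0.2  0.7 -0.9] w 0.0001
rot [ 0.0032  0.0582 -0.0028]
shift [ 0.0009 -0.0007 -0.0022]
```

```bash
python3 -m crank '-.003 -.0005 -.001 .003 .058 -.003 1;0 0 0 0 0 0 1'
python3 -m crank '.002 0 0 0 0 0 1;.002 0 0 0 0 0 1;.002 0 0 0 0 0 1;.002 0 0 0 0 0 1;0 0 0 0 0 0 1'
python3 -m crank '.003 0 .001 0 .01 0 1;.003 0 .001 0 .01 0 1;.003 0 0 0 0 0 1'
python3 -c "
from h import *
st((.598,.1915,.037),3.133)"
```

```text
clock: 11.47
eef_pos: [0.5979, 0.191, 0.0335]
tool_rot: [0.004, 1.0, -0.001, -0.005]
ft_force: [2.1, 1.4, 0.2]
grip_width: 0.0
clock: 11.88
eef_pos: [0.5957, 0.191, 0.0342]
tool_rot: [0.005, 1.0, -0.001, 0.003]
ft_force: [-0.9, -0.2, -1.3]
grip_width: -0.0
clock: 12.13
eef_pos: [0.5955, 0.191, 0.036]
tool_rot: [0.006, 1.0, -0.001, 0.004]
ft_force: [6.7, -0.6, -1.2]
grip_width: 0.0
clk 12.13 pos [0.5955 0.191  0.036 ] yaw 3.130 zax [ 0.007 -0.001 -1.   ] q6 0.32 F [ 6.7 -0.6 -1.2] w 0.0
rot [-0.0013  0.0075 -0.0026]
shift [-0.0025  0.0005 -0.001 ]
```

Firm contact against the end stop (6.7 N). I'll retreat and check with the wrist camera on the way to the plate.

```bash
python3 -m crank '-.006 0 0 0 0 0 1;-.006 0 0 0 0 0 1;0 0 -.03 0 0 0 1;0 0 -.035 0 0 0 1;.02 -.01 -.035 0 0 0 0;.03 -.015 -.03 0 0 0 0;.03 -.015 -.03 0 0 0 0;.03 -.015 -.02 0 0 0 -.4;.01 -.005 0 0 0 0 -.4;0 0 0 0 0 0 -.4;0 0 0 0 0 0 -.4;0 0 0 0 0 0 -.4'
python3 - <<'E'
from h import *
import json
st()
im=viewer.camera('wrist');c=viewer.calibration('wrist');json.dump({k:np.array(v).tolist() for k,v in c.items()},open('w2.json','w'))
cv2.imwrite('pics/w2.png',im[:,:,::-1])
from m import org,Rm
u=proj(c,np.r_[org+Rm@[.06,.004],.027])[0];print(u)
x,y=u.astype(int);a=im[max(0,y-65):y+65,x-100:x+80];print(max(0,y-65),x-100)
cv2.imwrite('pics/w2c.png',cv2.resize(a,None,fx=4,fy=4,interpolation=2)[:,:,::-1])
E
```

```text
clock: 13.13
eef_pos: [0.479, 0.1328, 0.2156]
tool_rot: [0.004, 1.0, -0.001, -0.008]
ft_force: [1.2, -0.3, -0.8]
grip_width: 0.0596
clk 13.13 pos [0.479  0.1328 0.2156] yaw 3.134 zax [-0.016 -0.001 -1.   ] q6 0.28 F [ 1.2 -0.3 -0.8] w 0.0596
[379.05268867 249.91977722]
184 279
```

View pics/w2c.png

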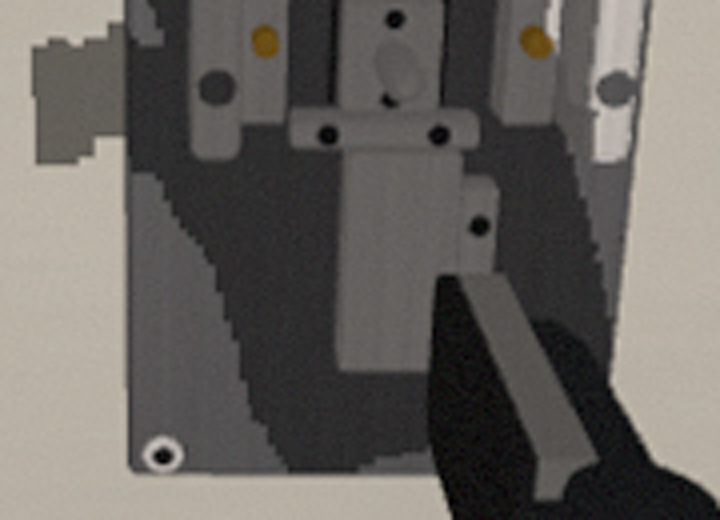

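The blank sits flush against both stops: the end stop edge is at crop y≈148 and the side stop at x≈465. Next I'll go toward the plate.

```bash
python3 - <<'E'
from h import *
from m import org,Rm
import json
c=json.load(open('w2.json'));px=lambda *L:[(279+X/4,184+Y/4) for X,Y in L]
toj=lambda P:((P[:,:2]-org)@Rm*1e3).round(1)
print('screw(120,-55)',toj(ray(c,px((163,457)),.019)),'plungers',toj(ray(c,px((265,42),(536,42)),.037)))
print('blank corners',toj(ray(c,px((336,372),(462,152),(340,152)),.027)),'pin',toj(ray(c,px((408,80)),.045)))
E
python3 -m crank '.003 -.02 -.004 0 .008 0 -.4;.003 -.03 -.004 0 .008 0 -.4;.003 -.03 -.004 0 0 0 -.4;.003 -.03 -.004 0 0 0 -.4;.003 -.03 -.004 0 0 0 -.4;.003 -.03 -.004 0 0 0 -.4;.003 -.03 -.004 0 0 0 -.4;0 -.02 -.004 0 0 0 -.4;0 -.01 0 0 0 0 -.4;0 0 0 0 0 0 -.4;0 0 0 0 0 0 -.4'
python3 - <<'E'
from h import *
import json
st()
im=viewer.camera('wrist');c=viewer.calibration('wrist');json.dump({k:np.array(v).tolist() for k,v in c.items()},open('w3.json','w'))
cv2.imwrite('pics/w3.png',im[:,:,::-1])
u=proj(c,[.534,-.19,.03])[0];print(u)
x,y=u.astype(int);x0,y0=max(0,x-100),max(0,y-75);a=im[y0:y0+150,x0:x0+200];print(x0,y0)
cv2.imwrite('pics/w3c.png',cv2.resize(a,None,fx=4,fy=4,interpolation=2)[:,:,::-1])
E
```

```text
screw(120,-55) [[121.  -55.2]] plungers [[ -0.8 -31.9]
 [ -0.9  30.4]]
blank corners [[ 90.5 -10.9]
 [ 30.1  17.5]
 [ 30.2 -12.2]] pin [[ 5.7 -0. ]]
clock: 14.1
eef_pos: [0.4647, -0.1025, 0.2346]
tool_rot: [-0.001, 1.0, 0.001, -0.028]
ft_force: [-0.1, 0.2, -0.3]
grip_width: 0.0595
clk 14.10 pos [ 0.4647 -0.1025  0.2346] yaw -3.140 zax [-0.056  0.002 -0.998] q6 -0.21 F [-0.1  0.2 -0.3] w 0.0595
[234.26749143 244.93838414]
134 169
```

View pics/w3c.png

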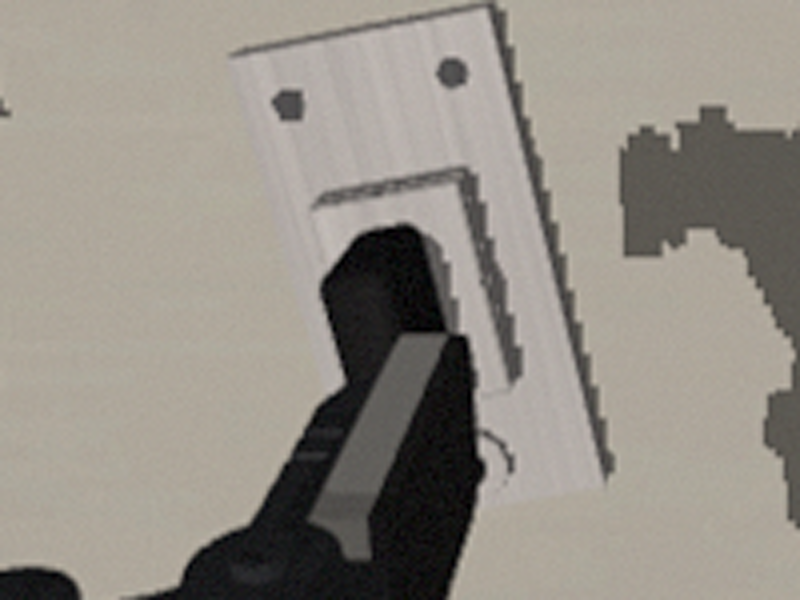

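This is the bare plate. Its top corners are at crop (232,55), (494,5) and (605,487), with the bush toward +x at (490,460).

Run:
```python
from h import *
import json
c=json.load(open('w3.json'))
Q=ray(c,[(134+X/4,169+Y/4) for X,Y in ((232,55),(494,5),(605,487))],.012)
a,b=Q[2]-Q[1],Q[1]-Q[0]
print(Q.round(4),np.linalg.norm(a),np.linalg.norm(b))
y1=np.arctan2(a[1],a[0]);y2=np.arctan2(-b[0],b[1]);cen=(Q[0]+Q[2])/2
print('yaw',y1,y2,'cen',cen)
st((cen[0],cen[1],.13),y1+np.pi)
```

```text
[[ 0.4721 -0.2345  0.012 ]
 [ 0.4588 -0.1658  0.012 ]
 [ 0.5972 -0.1402  0.012 ]] 0.14074214705119323 0.06998974679038711
yaw 0.1826243385906181 0.19219502956191872 cen [ 0.5346574  -0.18736691  0.012     ]
clk 14.15 pos [ 0.4646 -0.1022  0.2344] yaw -3.139 zax [-0.056  0.002 -0.998] q6 -0.21 F [-0.2  0.4  0.7] w 0.0598
rot [ 0.0074 -0.0559 -0.1804]
shift [-0.0756 -0.0856  0.1001]
```

```bash
python3 -m crank '-.02 -.02 .01 .007 -.056 -.06 -.4;-.025 -.015 .025 0 0 -.065 -.4;-.022 -.015 .025 0 0 -.06 -.4;-.015 -.012 .025 0 0 0 -.4;-.008 -.005 .01 0 0 0 -.4;0 0 0 0 0 0 -.4;0 0 0 0 0 0 -.4;0 0 0 0 0 0 -.4'
python3 -c "
from h import *
st((.5347,-.1874,.085),np.pi+.187)"
```

```text
clock: 14.82
eef_pos: [0.5657, -0.1483, 0.1322]
tool_rot: [-0.107, 0.994, 0.001, -0.0]
ft_force: [0.0, 1.0, 0.4]
grip_width: 0.0598
clk 14.82 pos [ 0.5657 -0.1483  0.1322] yaw -2.927 zax [-0.     0.002 -1.   ] q6 -0.47 F [0.  1.  0.4] w 0.0598
rot [0.0021 0.0001 0.0278]
shift [ 0.0386 -0.0317  0.0471]
```

```bash
python3 -m crank '.018 -.015 .01 0 0 .028 -.4;.013 -.01 .012 0 0 0 -.4;.006 -.005 .01 0 0 0 -.4;0 0 .008 0 0 0 -.4;0 0 0 0 0 0 -.4;0 0 0 0 0 0 -.4;0 0 0 0 0 0 -.4'
python3 -c "
from h import *
st((.5347,-.1874,.048),np.pi+.187)"
```

```text
clock: 15.4
eef_pos: [0.5369, -0.1801, 0.0996]
tool_rot: [-0.097, 0.995, -0.0, 0.005]
ft_force: [-0.6, 0.6, -0.7]
grip_width: 0.0597
clk 15.40 pos [ 0.5369 -0.1801  0.0996] yaw -2.947 zax [ 0.011  0.001 -1.   ] q6 -0.52 F [-0.6  0.6 -0.7] w 0.0597
rot [-0.0015  0.0108  0.0073]
shift [ 0.0041 -0.0067  0.0515]
```

```bash
python3 -m crank '.003 -.006 .012 0 .011 .007 -.4;.001 -.001 .015 0 0 0 -.4;0 0 .012 0 0 0 -.4;0 0 .008 0 0 0 -.4;0 0 .003 0 0 0 -.4;0 0 0 0 0 0 -.4;0 0 0 0 0 0 -.4'
python3 -c "
from h import *
st((.5347,-.1874,.048),np.pi+.187)"
```

```text
clock: 15.98
eef_pos: [0.539, -0.1882, 0.0493]
tool_rot: [-0.095, 0.996, -0.003, 0.003]
ft_force: [-0.7, 0.0, -0.3]
grip_width: 0.0599
clk 15.98 pos [ 0.539  -0.1882  0.0493] yaw -2.952 zax [ 0.006 -0.005 -1.   ] q6 -0.52 F [-0.7  0.  -0.3] w 0.0599
rot [-0.0062  0.0048  0.0026]
shift [0.0041 0.0016 0.0013]
```

```bash
python3 -m crank '.004 .001 0 -.006 .005 0 -.4;0 0 0 0 0 0 1;0 0 0 0 0 0 1;0 0 0 0 0 0 1;0 0 0 0 0 0 1;0 0 0 0 0 0 1;0 0 0 0 0 0 1;0 0 0 0 0 0 1;0 0 0 0 0 0 1'
python3 -c "
from h import *
st((.5347,-.1874,.048),np.pi+.187)"
```

```text
clock: 16.73
eef_pos: [0.5356, -0.1882, 0.0512]
tool_rot: [-0.095, 0.995, -0.0, 0.001]
ft_force: [0.2, 0.4, -1.1]
grip_width: 0.0171
clk 16.73 pos [ 0.5356 -0.1882  0.0512] yaw -2.952 zax [ 0.002 -0.001 -1.   ] q6 -0.53 F [ 0.2  0.4 -1.1] w 0.0171
rot [-0.0009  0.0017  0.0028]
shift [0.0007 0.001  0.0032]
```

Grasped at 17 mm. I'll lift and carry it toward the jig.

```bash
python3 -m crank '0 0 -.01 0 0 0 1;0 0 -.02 0 0 0 1;0 0 -.03 0 0 0 1;0 0 -.03 0 0 0 1;0 0 -.03 0 0 0 1;0 0 -.02 0 0 0 1;0 0 -.01 0 0 0 1'
python3 -m crank '-.001 .01 0 0 0 0 1;-.002 .02 0 0 0 0 1;-.003 .03 0 0 0 0 1;-.004 .03 0 0 0 0 1;-.004 .03 0 0 0 0 1;-.004 .03 0 0 0 0 1;-.004 .03 0 0 0 0 1;-.004 .03 0 0 0 0 1;-.004 .03 0 0 0 0 1;-.004 .03 0 0 0 0 1;-.003 .025 0 0 0 0 1;-.002 .02 0 0 0 0 1;0 .01 0 0 0 0 1;0 0 0 0 0 0 1;0 0 0 0 0 0 1'
python3 -c "
from h import *
st((.5022,.1878,.2),np.pi-.0085)"
```

```text
clock: 17.32
eef_pos: [0.5296, -0.1862, 0.2033]
tool_rot: [-0.095, 0.995, 0.003, -0.008]
ft_force: [0.3, 0.1, -3.4]
grip_width: 0.0173
clock: 18.57
eef_pos: [0.4948, 0.1598, 0.1991]
tool_rot: [-0.095, 0.995, 0.003, -0.015]
ft_force: [0.4, -0.8, -2.2]
grip_width: 0.0174
clk 18.57 pos [0.4948 0.1598 0.1991] yaw -2.952 zax [-0.03   0.003 -1.   ] q6 0.12 F [ 0.4 -0.8 -2.2] w 0.0174
rot [ 0.0055 -0.0294  0.1978]
shift [-0.0125  0.0261 -0.0011]
```

```bash
python3 -m crank '-.003 .008 0 .005 -.029 .06 1;-.003 .008 .02 0 0 .07 1;-.001 .008 .025 0 0 .06 1;0 .002 .025 0 0 .008 1;0 0 .015 0 0 0 1;0 0 .006 0 0 0 1;0 0 0 0 0 0 1;0 0 0 0 0 0 1;0 0 0 0 0 0 1'
python3 -c "
from h import *
st((.5022,.1878,.112),np.pi-.0085)"
```

```text
clock: 19.32
eef_pos: [0.5016, 0.1772, 0.1071]
tool_rot: [0.017, 1.0, -0.0, 0.003]
ft_force: [-0.0, -1.1, -4.0]
grip_width: 0.0172
clk 19.32 pos [0.5016 0.1772 0.1071] yaw 3.108 zax [ 0.005 -0.001 -1.   ] q6 0.37 F [-0.  -1.1 -4. ] w 0.0172
rot [-0.0006  0.005  -0.0252]
shift [-0.0003  0.0106 -0.0049]
```

```bash
python3 -m crank '0 .002 -.008 0 .005 0 1;0 .005 0 0 0 -.025 1;0 .003 0 0 0 0 1;0 0 0 0 0 0 1;0 0 0 0 0 0 1;0 0 0 0 0 0 1'
python3 - <<'E'
from h import *
from m import org,Rm
st((.5022,.1878,.112),np.pi-.0085)
out=[]
im=viewer.camera('wrist');cv2.imwrite('pics/w4.png',im[:,:,::-1]);s=viewer.camera('scene');cv2.imwrite('pics/s4.png',s[:,:,::-1])
cv2.imwrite('pics/v4.png',np.vstack([cv2.resize(im[80:400,140:500],(640,569)[0:2] and (640,340)),cv2.resize(s[140:220,200:310],(640,260),interpolation=2)])[:,:,::-1])
E
```

```text
clock: 19.82
eef_pos: [0.504, 0.1866, 0.1187]
tool_rot: [0.004, 1.0, -0.0, 0.003]
ft_force: [-1.1, -0.7, -3.1]
grip_width: 0.0171
clk 19.82 pos [0.504  0.1866 0.1187] yaw 3.133 zax [ 0.006 -0.    -1.   ] q6 0.36 F [-1.1 -0.7 -3.1] w 0.0171
rot [-0.0001  0.0057  0.0002]
shift [0.0018 0.0011 0.0066]
```

View pics/v4.png

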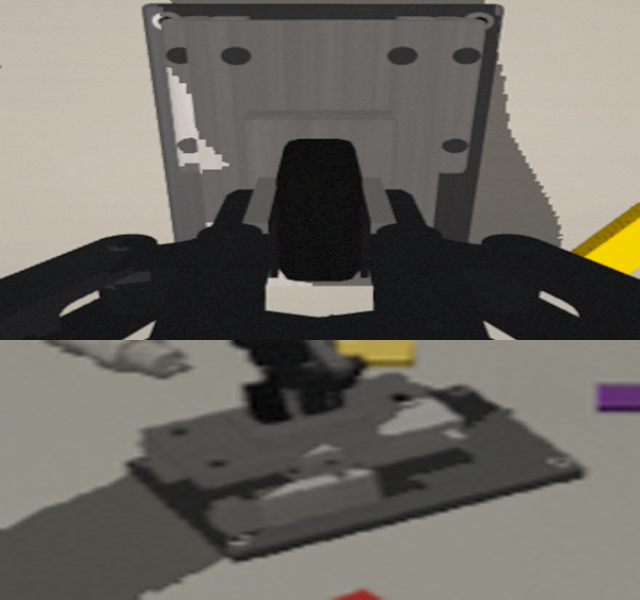

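The plate is aligned between the rails with the bush on the blank side. I'll lower it and feel for the pin.

```bash
python3 -m crank '.0018 .0012 .004 0 .006 0 1;0 0 .005 0 0 0 1;0 0 .005 0 0 0 1;0 0 .002 0 0 0 1;0 0 0 0 0 0 1;0 0 0 0 0 0 1'
python3 -c "
from h import *
st((.5022,.1878,.096),np.pi-.0085)"
```

```text
clock: 20.42
eef_pos: [0.5007, 0.1874, 0.0993]
tool_rot: [0.004, 1.0, -0.001, -0.002]
ft_force: [-0.0, 0.5, -3.6]
grip_width: 0.017
clk 20.42 pos [0.5007 0.1874 0.0993] yaw 3.133 zax [-0.004 -0.001 -1.   ] q6 0.37 F [-0.   0.5 -3.6] w 0.017
rot [-0.0014 -0.0041  0.0001]
shift [-0.0015  0.0004  0.0033]
```

```bash
python3 -m crank '-.0015 0 .002 0 -.004 0 1;0 0 .002 0 0 0 1;0 0 0 0 0 0 1'
python3 -m crank '0 0 .002 0 0 0 1;0 0 .002 0 0 0 1;0 0 0 0 0 0 1'
python3 -c "
from h import *
st((.5022,.1878,.088),np.pi-.0085)"
```

```text
clock: 20.67
eef_pos: [0.5024, 0.1873, 0.0948]
tool_rot: [0.004, 1.0, -0.001, 0.0]
ft_force: [0.1, 0.6, -3.4]
grip_width: 0.0172
clock: 20.92
eef_pos: [0.503, 0.1874, 0.0908]
tool_rot: [0.004, 1.0, -0.001, 0.001]
ft_force: [0.3, -0.3, -3.4]
grip_width: 0.0171
clk 20.92 pos [0.503  0.1874 0.0908] yaw 3.133 zax [ 0.002 -0.001 -1.   ] q6 0.37 F [ 0.3 -0.3 -3.4] w 0.0171
rot [-0.0011  0.0015 -0.0001]
shift [0.0008 0.0004 0.0028]
```

Already 5 mm below tip height with no contact, so the pin is in the bore. I'll keep lowering.

```bash
python3 -m crank '0 0 .002 0 0 0 1;0 0 .002 0 0 0 1;0 0 0 0 0 0 1'
python3 -m crank '0 0 .002 0 0 0 1;0 0 .002 0 0 0 1;0 0 0 0 0 0 1'
python3 -m crank '0 0 .002 0 0 0 1;0 0 .002 0 0 0 1;0 0 .001 0 0 0 1'
```

```text
clock: 21.17
eef_pos: [0.5034, 0.1875, 0.0875]
tool_rot: [0.004, 1.0, -0.0, 0.001]
ft_force: [-1.5, -0.4, 2.7]
grip_width: 0.0172
clock: 21.42
eef_pos: [0.5034, 0.1876, 0.085]
tool_rot: [0.004, 1.0, -0.0, 0.002]
ft_force: [-2.0, -0.6, 4.9]
grip_width: 0.0171
clock: 21.67
eef_pos: [0.5034, 0.1876, 0.0813]
tool_rot: [0.004, 1.0, 0.0, 0.002]
ft_force: [-3.0, -1.1, 7.2]
grip_width: 0.0174
```

```bash
python3 -m crank '.001 0 .003 0 0 0 1;0 0 .003 0 0 0 1;0 0 .003 0 0 0 1'
python3 -m crank '0 0 .003 0 0 0 1;0 0 .003 0 0 0 1;0 0 .003 0 0 0 1'
python3 -c "
from h import *
st((.5022,.1878,.08),np.pi-.0085)"
```

```text
clock: 21.92
eef_pos: [0.5036, 0.1876, 0.08]
tool_rot: [0.004, 1.0, 0.001, 0.005]
ft_force: [-8.6, -2.2, 23.5]
grip_width: 0.0171
clock: 22.17
eef_pos: [0.5035, 0.1876, 0.08]
tool_rot: [0.004, 1.0, 0.001, 0.007]
ft_force: [-8.1, -3.4, 22.6]
grip_width: 0.0171
clk 22.17 pos [0.5035 0.1876 0.08  ] yaw 3.133 zax [ 0.015  0.003 -1.   ] q6 0.37 F [-8.1 -3.4 22.6] w 0.0171
rot [0.0027 0.0148 0.0001]
shift [0.0013 0.0002 0.    ]
```

It bottomed firmly at TCP z = 0.080, where I expected home at 0.0802, with about 23 N. One final check picture.

Run:
```python
from h import *
im=viewer.camera('scene')[140:215,210:310];im2=viewer.camera('side')[212:277,265:370]
cv2.imwrite('pics/s5.png',np.vstack([cv2.resize(im,(600,300),interpolation=2),cv2.resize(im2,(600,300),interpolation=2)])[:,:,::-1])
st()
```

```text
clk 22.27 pos [0.5035 0.1876 0.08  ] yaw 3.133 zax [ 0.015  0.003 -1.   ] q6 0.37 F [-8.3 -3.  22.4] w 0.0171
```

View pics/s5.png

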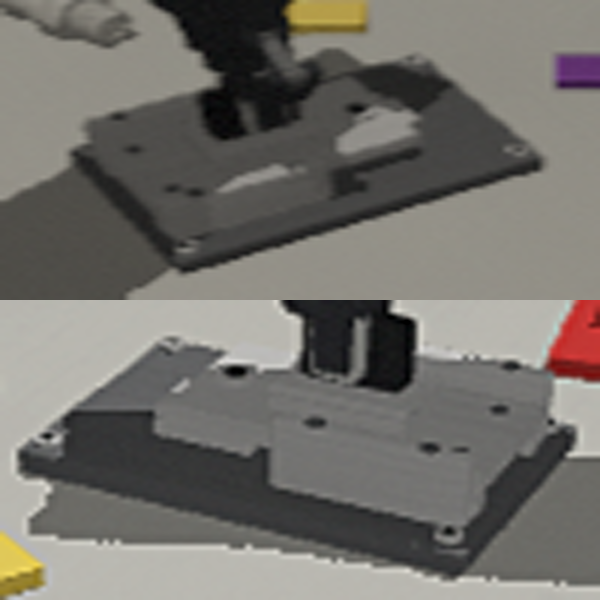

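The plate sits low and level between the rails over the blank, and the force is steady. Handing in.

```bash
python3 -c "
from workcell import order;print(order.job_done())
from h import *
st()"
```

```text
the job is handed in; nothing more can be done
None
the job is handed in; nothing more can be done
```

I handed the job in at about 22 s of the 64 s allowed, with the plate still gripped and pressed home. No verdict was reported.

- **Blank:** I pushed it against the side stop (about 9 N) and then the end stop (about 7 N). On the first end-stop push the finger started riding up the blank, so I backed off and repeated it lower. A wrist picture then put its corners within about 1 mm of home, apart from one at about 2 mm.
- **Plate:** I set the bare-metal plate straight down over the pin, which the pictures put at about jig x +6 mm. It went onto the pin without touching the tip, so I never slid it along the rails.
- **Last checks:** It stopped hard at TCP height 80.0 mm, against 80.2 mm expected for home. The downward push was steady at about 22 N, yaw error was near zero and tool tilt was 0.015 rad. The last picture shows the plate low and level between the rails.
- **Not fully confirmed:**
  - The bore is leaning on the pin with about 8 N sideways.
  - The plate covers the blank, so I could not measure it again after placing.
  - I could not read the plunger travel directly and inferred it from the hard stop.
  - I did not measure the bystanders afterwards, but the arm touched none that I saw.

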